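# Blow-dry a rinsed cup: cup on the air peg, air slide held open

### The arm

A 6-joint arm with a two-finger parallel gripper is mounted at the origin on the work surface. World frame = base frame: x ahead of the robot, y to its left, z up, the work surface at z = 0. Lengths are in mm, angles in rad, forces in N, time in s.
With the tool pointing down it reaches from about 350 to 975 mm from the base axis. Payload 7.1 kg.
Tool frame: the origin (TCP) lies on the centre line of the jaws, within the pads' length; the fingertips stand 8 mm ahead of it and the grasp point (between the pads) lies 11 mm behind it; z points along the fingers, x is the direction in which the jaws open and shut, and the axes are right-handed (so a half turn about z gives the same grasp; the last joint's range is limited). The gripper opens to 88 mm and grips with 3 to 60 N. Pads are 20 mm wide; open, the fingers measure 115 mm over their backs; the gripper's body (75 mm by 178 mm) begins 61 mm behind the grasp point.
Start: joints at [-1.153, 0.423, 1.63, -0, 1.089, -0.019], TCP at [264.416, -566.294, 230.675] pointing down, gripper open.
Joint ranges: [-3, 3], [-0.9, 2.11], [0.09, 2.58], [-1.31, 4.45], [0.11, 2.69], [-2.54, 2.54]. Speed limits (rad/s): [2.39, 2.39, 3.01, 3.14, 3.14, 3.14].

### API

Orientations are given as a rotation vector (axis times angle).
In Python, from workcell import ctrl gives the robot as it stands.
- The arm moves only by the shell command python3 -m handwheel 'ROWS'. ROWS is JSON, a list of rows, each a list of 3 entries, a list of its own where there are three numbers: the turn, a rotation vector about the tool's x, y, z in rad, then the shift along the tool's x, y, z in mm, then the opening, from 0 (shut) to 1 (fully open). In form: [[[ax, ay, az], [tx, ty, tz], jaw], ...]. A call has exactly 10 rows; each row shifts and turns the pose as measured when the row begins, along the tool's axes as they then stand; what a row does not reach is not made up. A row lasts 1/12 s, in which the tool goes at most 41.7 mm and 7.16 degrees, less where a joint would pass 70% of its speed; a pose out of reach is approached as far as the arm can. A call with a gripper value outside its range is refused whole. The fingers move at their own pace and stop on an object; the grip force is fixed at half the most. Time passes only in rows, so rows that do not move let the fingers close, or fill a call up. It gives the time, the measured TCP pose, the force and the opening at its end, in the units of the state.
- ctrl.get_obs(): the state, without advancing time (a new reading comes with each control period).
- ctrl.get_image(name): name is "side" or "top" or "wrist"; returns a dict with "pixels" (420x560x3 uint8, red, green, blue), "camera_matrix" (3x3 intrinsics, pixels), "rvec" (rotation vector, rad) and "tvec" (3), from world to camera coordinates, as OpenCV has them. Camera axes: x right, y down, z forward; pixel columns grow to the right and rows downward; lengths in mm; the calibration is good to about 2 mm. A picture is of the moment at which its call begins. There is no depth.
- ctrl.close_job(): hands the job in, once; it reports no verdict.
Trained networks look in a picture, given as the dict that the camera call returned (one of the last four; its "shot" number tells which), for a name from the list of things; names that differ only in an ending like _2 or _b are one class to them, and where a whole thing is asked for, a point or a joint stands for the part that bears it (a point fixed in the world has none). Each returns a list of dicts, best first, with "score" (0 to 1); they miss things now and then, are a little off and sometimes report something else, mostly with a low value. They report only what shows in the picture. A call takes as long as a camera call. They do not tell look-alikes from the thing itself.
- ctrl.look_for(picture, query): "position" ([x, y, z] in mm, in the coordinates of the camera as it stood for that picture, good to about 4 mm: the middle of the surface that is visible of it).
- ctrl.spot_point(picture, query): "position" ([x, y, z] in mm, in the coordinates of the camera as it stood for that picture, good to about 4 mm: a listed point, or the origin of a listed thing).
The state is a dict: "t": time; "qpos": joint angles; "qvel": joint speeds; "joint_torque": joint torques, N m; "ee_pos": TCP position; "orientation": TCP orientation; "ft_force": force on the tool from outside, world axes, zero at the start; "moment": the same for the moment, N m; "width": finger opening in mm.
Only numpy, scipy, OpenCV 4.12 (cv2) and the standard library are available. Lean on these libraries where they do the work, as an engineer would, in place of code of your own. Each camera call takes 0.05 s, during which the arm holds its last target.

### The job

Dry the rinsed steel cup: take it from the wire drain rack and lower it, without dropping it, mouth down over the white peg of the air dryer until its rim sits flat on the round black seat, and let go of it. Then pull the dryer's black spring-return handle out until its red pointer stands beside the green marker clip, within the clip's width, and hold it there: finish while still holding the handle at the marker, because it springs back when released. Leave the bottles, tins, jar and pitcher where they stand.

Things in the scene. Friction and masses are not known exactly. Their poses are not given: they have to be found in the camera images.
- cup_center (a point): Centre of the steel cup, half-way up its axis: 54 mm outside, 48 inside diameter, 75 mm tall, base 4 mm thick, about 0.12 kg. Its z axis runs along the cup from closed end to open mouth. Starts on the rack's two wires, axis 45 degrees off level, mouth low and to the rack's front, centre 85 mm above the table. The wires lie under it within 21 mm of its axis: both sides are free for fingers.
- rack: Wire drain rack, fixed to the table; white base plate 150 x 85 x 8 mm. Origin under the base's centre at table level, straight below the cup's centre at the start; its -x axis is the front (the cup's mouth points that way), z up. The steel wire rails rise to about 92 mm at the rack's rear (+x), below the cup.
- peg_seat (a point): Centre of the top of the dryer's round black rubber seat (80 mm diameter, 22 mm above the table) from which the white drying peg rises. The cup's rim must rest on it; seated, the cup's centre is 37.5 mm above this point and its closed end 97 mm above the table. z up.
- peg_tip (a point): Top of the upright white drying peg: 24 mm diameter, coned to 14 mm over its last 5 mm, 55 mm tall above the seat (77 mm above the table).
- dryer: Air dryer, fixed: blue base plate 230 x 300 x 18 mm; white blower housing at its rear left, 70 mm high, its face 18 mm behind (+x of) the origin; peg 85 mm to the right (-y) of the origin, handle 80 mm to the left. Origin at table level; front is -x, left +y, z up. The handle is drawn out along the dryer's -x axis.
- slide_grip (a point): Grip point of the handle: an upright black paddle with red top, 14 mm thick along the dryer's x axis, 36 mm wide along y, from 24 to 88 mm above the table; this point is on its centre line, 66 mm up. Axes as the dryer's. At rest its rear face is 41 mm in front of the blower housing; a steel bar (top 34 mm up) joins them.
- air_slide (a joint): How far the handle is drawn out, in m: 0 = home, up to 0.065 at the stop. A spring pulls it home: about 4.8 N at 0, growing by 1.2 N per 10 mm (about 11 N at 50 mm).
- pointer (a point): Tip of the thin red pointer (3 mm) on the handle's right side (-y), 40 mm from the handle's centre line and 30 mm above the table; at the same place along the dryer's x axis as the grip point.
- mark: Green marker clip on the aluminium scale strip beside the handle: 12 mm along the dryer's x axis, 18 mm wide, 6 mm high. Origin at the centre of its underside, 22 mm above the table; axes as the dryer's. Fixed, 25 to 50 mm in front of the pointer's home place. The pointer tip must stand at the clip's place along x.
- amber0: Bystander: amber bottle with black cap, 44 mm diameter, 105 mm tall; origin under its centre.
- amber1: Bystander: amber bottle with black cap, 44 mm diameter, 105 mm tall; origin under its centre.
- amber2: Bystander: amber bottle with black cap, 44 mm diameter, 105 mm tall; origin under its centre.
- tin0: Bystander: low metal tin, 42 mm diameter, 40 mm tall; origin under its centre.
- tin1: Bystander: low metal tin, 42 mm diameter, 40 mm tall; origin under its centre.
- jar: Bystander: clear jar with wooden lid, 64 mm diameter, 75 mm tall, standing on the digital scale (its plate 26 mm above the table); origin under its centre.
- pitcher: Bystander: large aluminium pouring pitcher, 124 mm diameter, 180 mm tall; origin under its centre.
There are look-alikes about, which are no part of the job. What is shaped like the part that bears cup_center but purple is not meant.

How it is judged (in metres and radians):
On the way, in this order (a step that is already met when the one before it is completed fails the run):
1. the cup sits mouth down over the peg, rim on the seat, let go (angle between cup_center's own z axis and vertical above 3.04 rad and horizontal distance between cup_center and peg_tip below 0.016 m and z of cup_center in the frame of peg_seat between 0.034 and 0.041 m and contact force between each of the fingers, the arm and cup below 0.05 N and value of joint air_slide below 0.015 m), for 0.2 s.
2. the handle is held with its pointer at the marker (x of pointer in the frame of mark between -0.006 and 0.006 m and contact force between the fingers and air_slide above 1 N), for 0.2 s.
At the end, for the whole second after the job is handed in: Cup mouth down over the peg (within 0.1 rad of vertical, 16 mm of the peg's axis, rim within 3.5 mm of the seat), at rest, untouched; fingers hold the handle (over 1 N), pointer within 6 mm of the clip's centre along the slide, still, through the last second (all of step 2 and angle between cup_center's own z axis and vertical above 3.04 rad and horizontal distance between cup_center and peg_tip below 0.016 m and z of cup_center in the frame of peg_seat between 0.034 and 0.041 m and contact force between each of the fingers, the arm and cup below 0.05 N and velocity of joint air_slide between -0.01 and 0.01 m/s and linear speed of cup below 0.02 m/s); the arm keeps its last pose, push and grip.
It fails at once if a bottle, tin, jar or the pitcher is moved by more than 30 mm or tipped over (distance of any of amber0, amber1, amber2, tin0, tin1, jar, pitcher from where it was at the start of the episode above 0.03 m or angle between any of amber0, amber1, amber2, tin0, tin1, jar, pitcher's own z axis and vertical above 0.5 rad).
It fails at once if the cup is dropped (falls freely, faster than 0.5 m/s) (linear speed of cup above 0.5 m/s and contact force between the fingers and cup below 0.05 N).
It also fails if it takes over 51 s, if anything falls off the work surface, if the arm or the gripper's body presses on something with over 40 N, if the wrist force passes 120 N, or if a joint passes its speed limit or range.

## Working session

There is one attempt and no reset: what is moved stays moved. The work goes in short steps, Python scripts to look and compute and a shell command to move; the robot and the scene stay as the last step left them, time stands still between calls to the robot, and variables do not carry over. Pictures are saved under pics/ and viewed, and the job is handed in when it is done.

```bash
ls; mkdir -p pics
cat > h.py <<'E'
import numpy as np, cv2
from scipy.spatial.transform import Rotation as R
from workcell import ctrl
def snap(n,f):
    im=ctrl.get_image(n); cv2.imwrite('pics/'+f,im['pixels'][:,:,::-1]); return im
def c2w(im,p):
    M=cv2.Rodrigues(np.array(im['rvec'],float))[0]; return M.T@(np.array(p,float).ravel()-np.array(im['tvec'],float).ravel())
def proj(im,p):
    return cv2.projectPoints(np.array([p],float),np.array(im['rvec'],float),np.array(im['tvec'],float),np.array(im['camera_matrix'],float),None)[0].ravel()
def ray(im,u,v,z):
    M=cv2.Rodrigues(np.array(im['rvec'],float))[0]; d=M.T@np.linalg.solve(np.array(im['camera_matrix'],float),[u,v,1.]); o=-M.T@np.array(im['tvec'],float).ravel()
    return o+d*(z-o[2])/d[2]
E
python3 - <<'E'
from h import *
np.set_printoptions(precision=1,suppress=True)
for n in ['top','side','wrist']:
    im=snap(n,n+'0.png')
    for q in ['cup_center','rack','peg_seat','peg_tip','dryer','slide_grip','pointer','mark','amber0','tin0','jar','pitcher']:
        try:
            for d in ctrl.spot_point(im,q)[:4]: 
                w=c2w(im,d['position']);print(n,q,round(d['score'],2),w,proj(im,w))
        except Exception as e: print(n,q,e)
E
```

```text
pics
top cup_center 0.78 [ 602.7 -359.2   24.3] [401.1 218.6]
top cup_center 0.76 [ 581.6 -232.3   82.4] [366.3 216.1]
top cup_center 0.69 [767.5 -37.6  -4. ] [311.2 162.2]
top cup_center 0.55 [531.1 -99.4  18.9] [321.6 229.2]
top rack 0.69 [703.1  -1.9  -0.2] [298.9 178. ]
top rack 0.68 [ 583.6 -227.3   -1.2] [360.  220.3]
top peg_seat 0.65 [534.9 142.   18.1] [250.4 218.4]
top dryer 0.79 [549.3 228.8  -1.8] [226.3 212. ]
top slide_grip 0.5 [535.1 310.1  68.2] [198.7 208.4]
top slide_grip 0.17 [ 581.9 -227.9   78.6] [364.7 216.1]
top pointer 0.38 [549.8 228.4   2.5] [226.3 211.6]
top mark 0.6 [488.  269.8  19.3] [210.6 226.8]
top amber0 0.76 [702.9  -4.4   1.1] [299.6 178.1]
top amber0 0.58 [767.  171.7  -4.9] [252.3 154.6]
top amber0 0.58 [ 768.1 -212.1   -1. ] [360.8 168.3]
top tin0 0.71 [765.8 -37.8   2.3] [311.4 162.1]
top tin0 0.48 [420.    9.7   1.5] [284.8 258.2]
top jar 0.72 [ 439.3 -553.1   21.7] [456.1 275.2]
top pitcher 0.86 [430.6 618.4   1.1] [106.7 230.4]
top pitcher 0.2 [537.4 308.5  71.3] [199.1 207.6]
side cup_center 0.84 [ 529.4 -100.6   29.5] [301.5 199.6]
side cu
[... 288 characters left out ...]
538.1 141.9  73.4] [269.5 237. ]
side dryer 0.66 [554.2 230.9  -3.1] [252.5 275.6]
side slide_grip 0.26 [ 581.9 -229.7    0.9] [300.  181.7]
side pointer 0.76 [531.8 270.5  27.7] [252.9 281.3]
side mark 0.36 [531.  312.   69.1] [245.  283.1]
side mark 0.16 [ 440.8 -555.5   24.6] [359.9 140.6]
side amber0 0.76 [765.7 170.6  -2.6] [199.4 241.4]
side amber0 0.63 [ 769.  -211.5   -3.9] [252.1 174.8]
side amber0 0.57 [703.8  -1.    0.5] [242.2 211.8]
side amber0 0.48 [537.7 143.7  77.1] [269.3 236.5]
side tin0 0.7 [420.6   4.8  -0.1] [322.5 234.8]
side tin0 0.62 [767.8 -45.2  -1.3] [231.7 200.1]
side jar 0.59 [ 440.1 -555.8   26.9] [360.1 140.1]
wrist jar 0.98 [ 436.4 -554.3   23.8] [340.3  36.6]
```

View pics/top0.png

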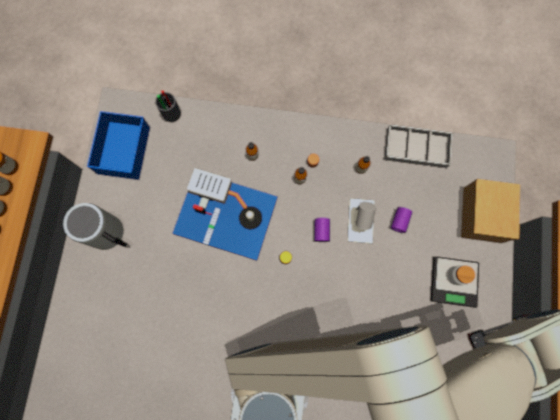

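View pics/side0.png

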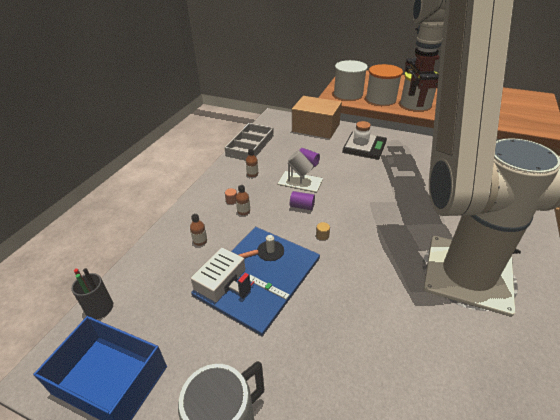

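Run:
```python
import cv2
a=cv2.imread('pics/top0.png');b=cv2.imread('pics/side0.png')
c=cv2.hconcat([cv2.resize(a[180:260,300:420],(480,320),interpolation=cv2.INTER_CUBIC)[:, :400],cv2.resize(b[130:230,250:350],(320,320),interpolation=cv2.INTER_CUBIC)])
d=cv2.hconcat([cv2.resize(a[170:240,180:270],(400,280),interpolation=cv2.INTER_CUBIC),cv2.resize(b[220:300,220:311],(320,280),interpolation=cv2.INTER_CUBIC)])
cv2.imwrite('pics/crop0.png',cv2.vconcat([c,d]))
```

```text
(no output)
```

View pics/crop0.png

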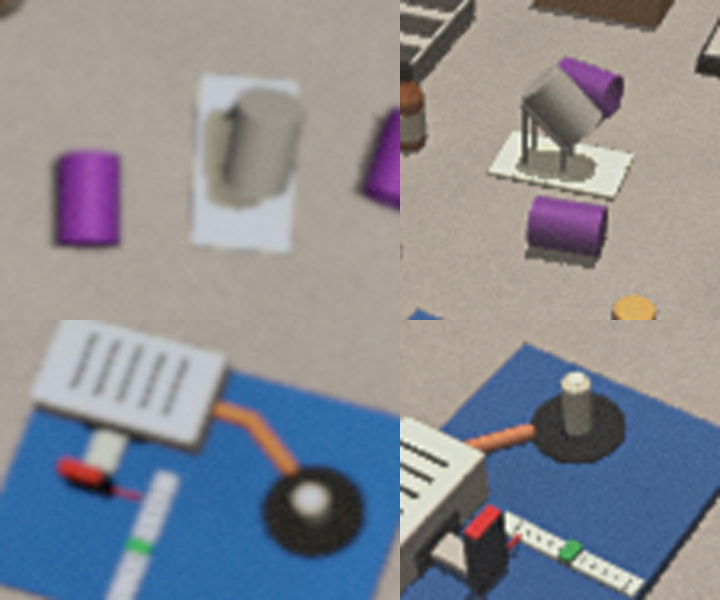

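Three cup-shaped things: the steel cup on the rack at top (365,216) / side (299,163), and purple look-alikes at top (322,229) and (402,219). The grey one on the wires matches the description, and the crop confirms it. Green clip is at top (211,227), red-topped handle at (199,208), peg at (250,217). Next I work out the yaw angles.

Run:
```python
from h import *
np.set_printoptions(precision=2,suppress=True)
im=ctrl.get_image('top'); g=im['pixels'].astype(int)
r,gr,b=g[...,0],g[...,1],g[...,2]
# blue base: rectify to z=18 plane
m=((b-r>60)).astype(np.uint8); m[:,:165]=0
n,l,s,c=cv2.connectedComponentsWithStats(m); i=1+np.argmax(s[1:,4]); 
def rect(mask,z):
    v,u=np.nonzero(mask); P=np.array([ray(im,a,bb,z)[:2] for a,bb in zip(u,v)],np.float32)
    h=cv2.convexHull(P); return h,cv2.minAreaRect(h)
print('blue',s[i],rect(l==i,18)[1], cv2.boxPoints(rect(l==i,18)[1]))
gn=((gr-r>60)&(gr-b>40)).astype(np.uint8); gn[:,:180]=0;gn[:,240:]=0
v,u=np.nonzero(gn); print('green',len(u),ray(im,u.mean(),v.mean(),28))
w=((r>175)&(gr>175)&(b>175)).astype(np.uint8); w[:,:340]=0;w[:,385:]=0;w[:190]=0;w[250:]=0
print('rack',w.sum(),rect(w,8)[1],cv2.boxPoints(rect(w,8)[1]))
rd=((r-gr>90)&(r-b>90)).astype(np.uint8); rd[:,:185]=0; rd[:,222:]=0; rd[:200]=0; rd[225:]=0
for (vv,uu) in zip(*np.nonzero(rd)): print(uu,vv,end='; ')
for n_ in ['top','side']:
    im2=im if n_=='top' else ctrl.get_image('side')
    for q in ['cup_center','rack','peg_seat','peg_tip','dryer','slide_grip','pointer','mark']:
        print(n_,q,[(round(d['score'],2),c2w(im2,d['position']).round(1).tolist()) for d in ctrl.spot_point(im2,q)[:3]])
print(ctrl.get_obs())
```

```text
blue [ 205  183   72   77 2863] ((530.0517578125, 190.8851318359375), (218.2816619873047, 226.10557556152344), 80.3983154296875) [[400.38 102.13]
 [623.32  64.42]
 [659.73 279.64]
 [436.79 317.35]]
green 12 [489.22 267.57  28.  ]
rack 408 ((582.6093139648438, -229.2095489501953), (147.21490478515625, 82.33822631835938), 2.8737645149230957) [[ 507.03 -191.78]
 [ 511.16 -274.02]
 [ 658.19 -266.64]
 [ 654.06 -184.4 ]]
195 205; 194 206; 195 206; 196 206; 197 206; 198 206; 194 207; 195 207; 196 207; 197 207; 198 207; 199 207; 200 207; 201 207; 195 208; 196 208; 197 208; 198 208; 199 208; 200 208; 201 208; 202 208; 197 209; 198 209; 199 209; 200 209; 201 209; top cup_center [(0.71, [530.5, -99.2, 21.2]), (0.65, [582.9, -226.8, 77.4]), (0.64, [603.1, -358.6, 25.4])]
top rack [(0.75, [583.4, -231.9, -1.6])]
top peg_seat [(0.82, [535.3, 145.0, 20.3])]
top peg_tip [(0.78, [538.3, 144.8, 72.3])]
top dryer [(0.6, [551.6, 225.7, -1.3]), (0.2, [766.2, 170.6, 0.5])]
top slide_grip [(0.65, [536.6, 307.8, 67.0])]
top pointer [(0.69, [530.4, 276.1, 33.1])]
top mark [(0.57, [485.9, 268.6, 19.8])]
side cup_center [(0.88, [527.3, -97.4, 29.2]), (0.84, [582.9, -231.8, 87.3]), (0.54, [598.6, -361.9, 28.0])]
side rack [(0.72, [584.6, -226.3, 2.1])]
side peg_seat [(0.61, [536.5, 141.7, 23.3])]
side peg_tip [(0.82, [539.2, 143.1, 74.3])]
side dryer [(0.87, [553.4, 227.4, -1.1]), (0.36, [702.2, 0.6, -0.5])]
side slide_grip []
side pointer [(0.75, [532.2, 268.7, 27.2])]
side mark [(0.74, [438.9, -552.9, 30.1]), (0.57, [486.8, 266.4, 22.4])]
{'t': 2.85, 'qpos': array([-1.15,  0.42,  1.63,  0.  ,  1.09, -0.02]), 'qvel': array([ 0., -0.,  0., -0., -0.,  0.]), 'joint_torque': array([  0.  , -54.46, -27.4 ,   0.06,   0.02,  -0.  ]), 'ee_pos': array([ 264.41, -566.29,  230.67]), 'orientation': array([-2.65,  1.69, -0.  ]), 'ft_force': array([ 1.1 ,  0.21, -0.56]), 'moment': array([-0.02,  0.05,  0.05]), 'width': 88.09331599414655}
```

```bash
cat >> h.py <<'E'
CUP=np.array([583.5,-229,85.]); PSI=0.05; PEG=np.array([538.,143.5,22.]); YD=-0.168
def Rot(z,x):
    z=np.array(z,float)/np.linalg.norm(z); x=np.array(x,float); x-=z*(z@x); x/=np.linalg.norm(x); return np.c_[x,np.cross(z,x),z]
f=-np.array([np.cos(PSI),np.sin(PSI),0]); CZ=(f+[0,0,-1])/2**.5; XC=np.array([np.sin(PSI),-np.cos(PSI),0])
RC=Rot(CZ,XC)
def err(p,Rt):
    o=ctrl.get_obs(); Rn=R.from_rotvec(o['orientation']).as_matrix()
    print('t',round(o['t'],2),'pos',np.round(o['ee_pos'],1),'w',round(o['width'],1),'F',np.round(o['ft_force'],1),'q',np.round(o['qpos'],2))
    print(' turn',np.round(R.from_matrix(Rn.T@Rt).as_rotvec(),3),'shift now',np.round(Rn.T@(p-o['ee_pos']),1),'shift after turn',np.round(Rt.T@(p-o['ee_pos']),1))
E
python3 - <<'E'
from h import *
print(RC); err(CUP-117*CZ,RC)
p=np.array([400,-420,290]); err(p,RC)
E
```

```text
[[ 4.99791693e-02 -7.06223082e-01 -7.06223082e-01]
 [-9.98750260e-01 -3.53406095e-02 -3.53406095e-02]
 [ 1.30118023e-18  7.07106781e-01 -7.07106781e-01]]
t 2.85 pos [ 264.4 -566.3  230.7] w 88.1 F [ 1.1  0.2 -0.6] q [-1.15  0.42  1.63  0.    1.09 -0.02]
 turn [-0.775 -0.152  0.367] shift now [-139.4 -508.4   62.9] shift after turn [-320.9 -340.3 -251.3]
t 2.85 pos [ 264.4 -566.3  230.7] w 88.1 F [ 1.1  0.2 -0.6] q [-1.15  0.42  1.63  0.    1.09 -0.02]
 turn [-0.775 -0.152  0.367] shift now [ -75.2 -184.8  -59.3] shift after turn [-139.3  -59.  -142.9]
```

```bash
python3 -m handwheel '[[[0,0,0],[-10,-37,-8],1],[[0,0,0],[-10,-37,-8],1],[[0,0,0],[-10,-37,-8],1],[[0,0,0],[-10,-37,-8],1],[[0,0,0],[-10,-37,-8],1],[[0,0,0],[-10,-37,-8],1],[[0,0,0],[-10,-37,-8],1],[[0,0,0],[-10,-37,-8],1],[[0,0,0],[-10,-37,-4],1],[[0,0,0],[-10,-37,0],1]]'
python3 -c "
from h import *
err(CUP-117*CZ,RC)"
```

```text
t: 3.68
ee_pos: [564.7, -314.9, 301.7]
orientation: [2.638, -1.704, 0.002]
ft_force: [1.2, -1.0, -0.1]
width: 87.9
t 3.68 pos [ 564.7 -314.9  301.7] w 87.9 F [ 1.2 -1.  -0.1] q [-0.53  0.39  1.51 -0.    1.24  0.62]
 turn [-0.776 -0.148  0.354] shift now [ -40.6 -129.5  133.9] shift after turn [ -84.9 -169.5   20. ]
```

```bash
python3 -m handwheel '[[[-0.097,-0.0185,0.044],[0,-10,0],1],[[-0.097,-0.0185,0.044],[0,-10,0],1],[[-0.097,-0.0185,0.044],[0,-10,0],1],[[-0.097,-0.0185,0.044],[-10,-10,0],1],[[-0.097,-0.0185,0.044],[-10,-10,0],1],[[-0.097,-0.0185,0.044],[-10,-10,0],1],[[-0.097,-0.0185,0.044],[-10,-10,0],1],[[-0.097,-0.0185,0.044],[-10,-10,0],1],[[-0.03,-0.006,0.015],[-10,-10,0],1],[[0,0,0],[0,0,0],1]]'
python3 -c "
from h import *
err(CUP-117*CZ,RC)"
```

```text
t: 4.52
ee_pos: [642.2, -224.1, 270.4]
orientation: [1.725, -1.696, -0.737]
ft_force: [0.5, 0.3, -1.0]
width: 87.8
t 4.52 pos [ 642.2 -224.1  270.4] w 87.8 F [ 0.5  0.3 -1. ] q [-0.25  0.9   0.91 -0.27  2.13  1.25]
 turn [ 0.06  -0.001 -0.033] shift now [ -1.  -92.7  50.3] shift after turn [  2.  -89.5  55.8]
```

```bash
python3 -m handwheel '[[[0.06,-0.001,-0.033],[0,-20,12],1],[[0,0,0],[0.4,-20,12],1],[[0,0,0],[0.4,-20,12],1],[[0,0,0],[0.4,-20,12],1],[[0,0,0],[0.4,-10,8],1],[[0,0,0],[0,0,0],1],[[0,0,0],[0,0,0],1],[[0,0,0],[0,0,0],1],[[0,0,0],[0,0,0],1],[[0,0,0],[0,0,0],1]]'
python3 -c "
from h import *
err(CUP-117*CZ,RC)
im=snap('wrist','wrist1.png')
for q in ['cup_center','rack']:
  for d in ctrl.spot_point(im,q)[:3]: w=c2w(im,d['position']);print(q,d['score'],w,proj(im,w))
print(proj(im,CUP),proj(im,CUP-37.5*CZ))
im=snap('side','side1.png')
"
```

```text
t: 5.35
ee_pos: [666.6, -229.1, 169.4]
orientation: [1.812, -1.717, -0.694]
ft_force: [0.0, -0.5, 0.6]
width: 88.1
t 5.35 pos [ 666.6 -229.1  169.4] w 88.1 F [ 0.  -0.5  0.6] q [-0.26  0.99  0.92 -0.23  1.97  1.25]
 turn [-0.017 -0.002  0.003] shift now [-4.2 -1.   1.4] shift after turn [-4.2 -1.   1.4]
cup_center 0.76 [ 528.73412177 -100.36614096   25.78235591] [165.32991258 181.83333382]
cup_center 0.7 [ 600.31444663 -356.5023496    26.44546502] [406.49745236 149.84289665]
rack 0.71 [ 584.24181488 -227.94365542   -2.19127114] [277.16697396 134.57330945]
[277.64187734 205.59727339] [277.29726457 217.6184039 ]
```

View pics/wrist1.png

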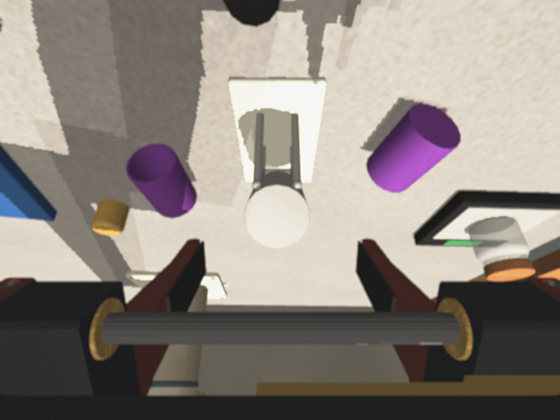

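View pics/side1.png

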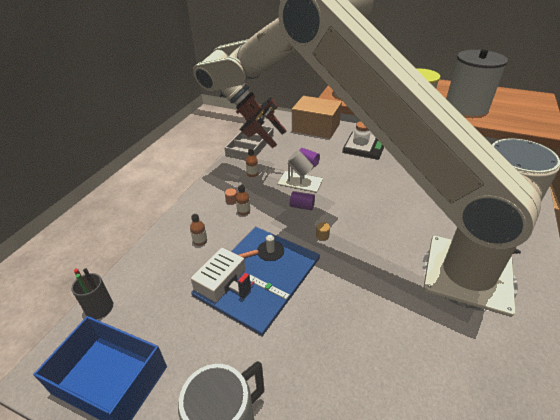

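The wrist view shows the cup's closed end as the disc centred at (277,216). My estimate projects to (277,218), and the rack lies symmetrically about it. Advance.

```bash
python3 -m handwheel '[[[-0.017,-0.002,0.003],[-4.2,-1,0],1],[[0,0,0],[0,0,18],1],[[0,0,0],[0,0,18],1],[[0,0,0],[0,0,18],1],[[0,0,0],[0,0,18],1],[[0,0,0],[0,0,14],1],[[0,0,0],[0,0,12],1],[[0,0,0],[0,0,8],1],[[0,0,0],[0,0,0],1],[[0,0,0],[0,0,0],1]]'
python3 -c "
from h import *
err(CUP-7*CZ,RC)
im=snap('wrist','wrist2.png')"
```

```text
t: 6.38
ee_pos: [590.6, -224.9, 90.6]
orientation: [1.794, -1.705, -0.711]
ft_force: [-0.3, -0.7, 0.1]
width: 87.5
t 6.38 pos [ 590.6 -224.9   90.6] w 87.5 F [-0.3 -0.7  0.1] q [-0.27  0.97  1.17 -0.23  1.76  1.29]
 turn [ 0.005 -0.002  0.001] shift now [3.7 1.2 2.1] shift after turn [3.7 1.2 2.1]
```

View pics/wrist2.png

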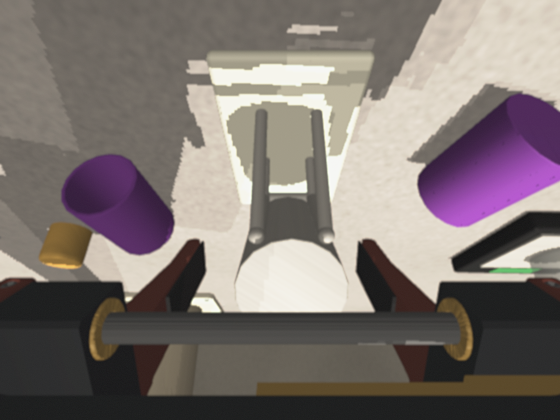

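The cup disc centre is at column 292 and the jaw centre at about 281, which agrees with the computed +3.7 mm in x. Correct it and close.

```bash
python3 -m handwheel '[[[0.005,-0.002,0],[3.7,1,2],1],[[0,0,0],[0,0,0],1],[[0,0,0],[0,0,0],0],[[0,0,0],[0,0,0],0],[[0,0,0],[0,0,0],0],[[0,0,0],[0,0,0],0],[[0,0,0],[0,0,0],0],[[0,0,0],[0,0,0],0],[[0,0,0],[0,0,0],0],[[0,0,0],[0,0,0],0]]'
python3 -c "
from h import *
err(CUP-7*CZ,RC)"
```

```text
t: 7.27
ee_pos: [591.9, -229.7, 92.2]
orientation: [1.801, -1.713, -0.702]
ft_force: [-0.4, -1.6, 0.6]
width: 54.5
t 7.27 pos [ 591.9 -229.7   92.2] w 54.5 F [-0.4 -1.6  0.6] q [-0.28  0.97  1.17 -0.24  1.75  1.29]
 turn [-0.006 -0.002 -0.001] shift now [-1.1  0.8  4. ] shift after turn [-1.1  0.8  4. ]
```

Gripped at 54.5 mm. Lift and turn it upright.

```bash
python3 -m handwheel '[[[0,0,0],[0,9,-9],0],[[0,0,0],[0,15,-15],0],[[0,0,0],[0,20,-20],0],[[0,0,0],[0,20,-20],0],[[0.1,0,0],[0,5,-5],0],[[0.1,0,0],[0,0,0],0],[[0.11,0,0],[0,0,0],0],[[0.11,0,0],[0,0,0],0],[[0.11,0,0],[0,0,0],0],[[0.1,0,0],[0,0,0],0]]'
python3 -c "
from h import *
RD=Rot([0,0,-1],XC); err(PEG+[0,0,140],RD)
im=snap('side','side2.png')"
```

```text
t: 8.1
ee_pos: [595.8, -228.2, 207.4]
orientation: [2.214, -2.098, -0.118]
ft_force: [-0.4, -0.3, -1.4]
width: 54.1
t 8.1 pos [ 595.8 -228.2  207.4] w 54.1 F [-0.4 -0.3 -1.4] q [-0.36  0.52  1.54 -0.06  1.19  1.18]
 turn [ 0.118 -0.005  0.003] shift now [-374.5   32.4   47.5] shift after turn [-374.2   39.2   45.4]
```

View pics/side2.png

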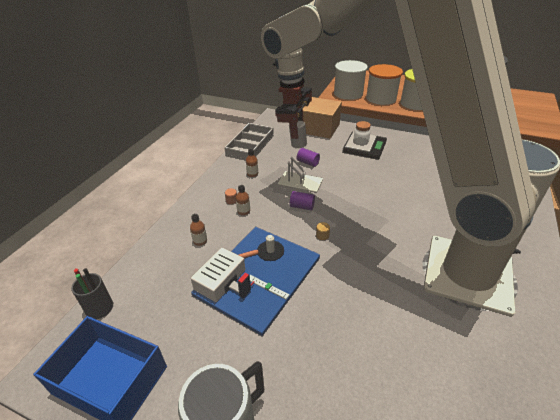

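The cup is off the rack and held near-vertical at side (298,132), and the rack is empty. Carry it to the peg.

```bash
python3 -m handwheel '[[[0.06,-0.002,0.001],[-15,1,0],0],[[0.058,-0.003,0.002],[-25,2,0],0],[[0,0,0],[-36,4,0],0],[[0,0,0],[-38,4,0],0],[[0,0,0],[-38,4,0],0],[[0,0,0],[-38,4,0],0],[[0,0,0],[-38,4,0],0],[[0,0,0],[-38,4,0],0],[[0,0,0],[-36,4,0],0],[[0,0,0],[-25,3,0],0]]'
python3 -c "
from h import *
RD=Rot([0,0,-1],XC); err(PEG+[0,0,140],RD)"
```

```text
t: 8.98
ee_pos: [540.3, 102.6, 224.0]
orientation: [2.267, -2.174, 0.017]
ft_force: [1.1, -1.0, -1.9]
width: 54.2
t 8.98 pos [540.3 102.6 224. ] w 54.2 F [ 1.1 -1.  -1.9] q [ 0.17  0.32  1.81 -0.01  1.01  1.71]
 turn [-0.007 -0.008 -0.008] shift now [-41.5   1.   61.6] shift after turn [-41.    0.2  62. ]
```

```bash
python3 -m handwheel '[[[-0.007,-0.008,-0.008],[-14,0,10],0],[[0,0,0],[-14,0,15],0],[[0,0,0],[-10,0,15],0],[[0,0,0],[-3,0,15],0],[[0,0,0],[0,0,4],0],[[0,0,0],[0,0,0],0],[[0,0,0],[0,0,0],0],[[0,0,0],[0,0,0],0],[[0,0,0],[0,0,0],0],[[0,0,0],[0,0,0],0]]'
python3 -c "
from h import *
RD=Rot([0,0,-1],XC); err(PEG+[0,0,140],RD)
np.set_printoptions(precision=1,suppress=True)
for n in ['top','side','wrist']:
    im=snap(n,n+'3.png')
    for q in ['cup_center','peg_seat','peg_tip']:
        for d in ctrl.spot_point(im,q)[:4]:
            w=c2w(im,d['position'])
            if w[1]>60: print(n,q,d['score'],w,proj(im,w))
"
```

```text
t: 9.82
ee_pos: [539.4, 152.5, 175.6]
orientation: [2.288, -2.148, 0.004]
ft_force: [1.3, -0.3, -1.4]
width: 54.0
t 9.82 pos [539.4 152.5 175.6] w 54.0 F [ 1.3 -0.3 -1.4] q [ 0.26  0.4   1.81 -0.    0.93  1.77]
 turn [ 0.    -0.004  0.013] shift now [ 8.9  2.  13.7] shift after turn [ 8.9  1.9 13.6]
side peg_seat 0.92 [534.7 140.4  23.1] [271.4 249.3]
side peg_seat 0.33 [765.5 169.6  -4.7] [199.7 241.7]
side peg_tip 0.88 [536.9 141.9  73.2] [269.9 237.2]
wrist peg_seat 0.8 [538.8 146.3  25.9] [288.1 197.2]
wrist peg_seat 0.51 [492.1 269.2  19.4] [171.5 230.6]
wrist peg_tip 0.89 [541.3 144.7  76.3] [291.7 209.2]
```

Run:
```python
import cv2
a=cv2.imread('pics/top3.png');b=cv2.imread('pics/side3.png');w=cv2.imread('pics/wrist3.png')
c=cv2.hconcat([cv2.resize(a[160:250,180:300],(400,300),interpolation=cv2.INTER_CUBIC),cv2.resize(b[160:280,200:360],(400,300),interpolation=cv2.INTER_CUBIC)])
d=cv2.resize(w,(400,300))
cv2.imwrite('pics/c3.png',cv2.vconcat([c,cv2.hconcat([d,d])]))
```

```text
(no output)
```

View pics/c3.png

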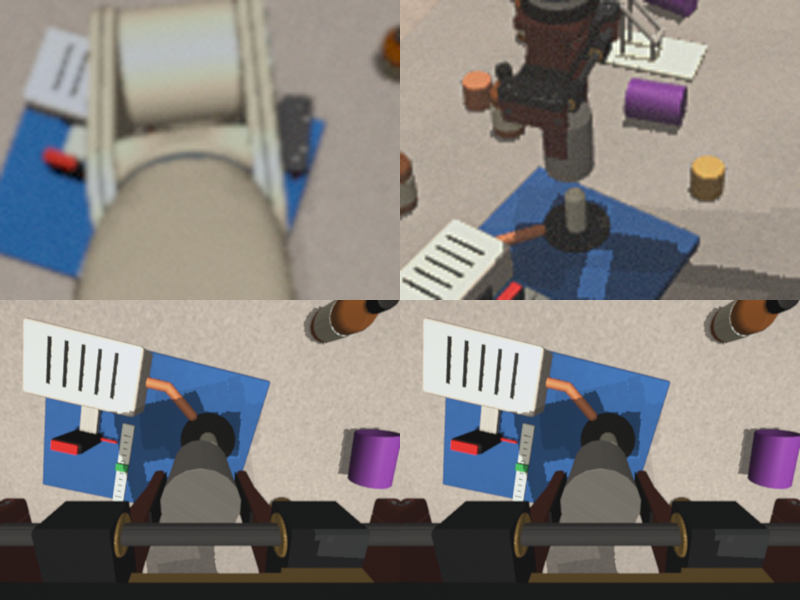

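```bash
python3 -m handwheel '[[[0,-0.004,0.013],[5,1,0],0],[[0,0,0],[4,1,0],0],[[0,0,0],[0,0,0],0],[[0,0,0],[0,0,8],0],[[0,0,0],[0,0,12],0],[[0,0,0],[0,0,12],0],[[0,0,0],[0,0,8],0],[[0,0,0],[0,0,0],0],[[0,0,0],[0,0,0],0],[[0,0,0],[0,0,0],0]]'
python3 -c "
from h import *
RD=Rot([0,0,-1],XC); err(np.array([538.5,143.3,70.5]),RD)
o=ctrl.get_obs(); 
im=snap('side','side4.png')
for k in [0,37.5]: print(proj(im,o['ee_pos']-[0,0,11+k]),proj(im,[538.5,143.3,22+k]))
a=im['pixels'][:,:,::-1][180:270,220:320]
cv2.imwrite('pics/c4.png',cv2.resize(a,(700,630),interpolation=cv2.INTER_CUBIC)[:600])
"
```

```text
t: 11.25
ee_pos: [536.3, 142.3, 129.3]
orientation: [2.273, -2.165, -0.004]
ft_force: [-1.0, 0.2, -2.0]
width: 54.2
t 11.25 pos [536.3 142.3 129.3] w 54.2 F [-1.   0.2 -2. ] q [0.24 0.46 1.85 0.   0.83 1.76]
 turn [ 0.004  0.    -0.001] shift now [-0.8 -2.5 58.8] shift after turn [-0.8 -2.2 58.8]
[269.4716116  225.67454653] [269.78580274 249.83730679]
[269.92920091 235.41585202] [269.3411067 240.7629961]
```

View pics/c4.png

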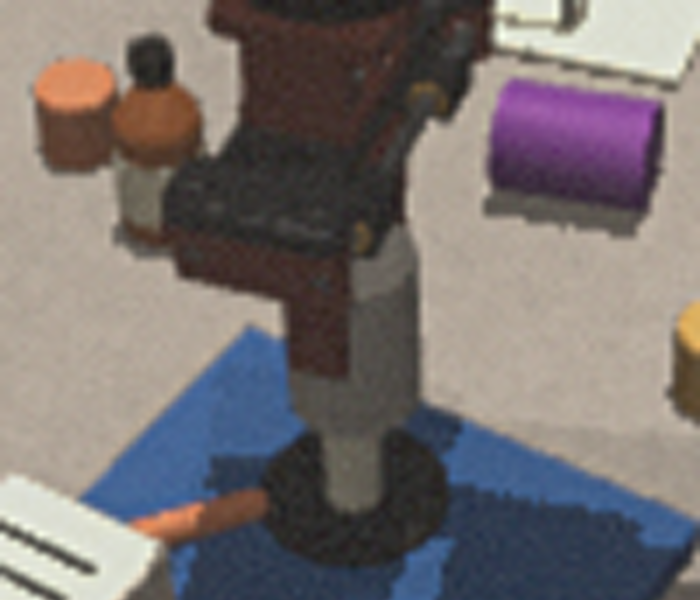

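The side view shows the cup hanging centred over the peg: cup axis at crop column ~355, peg at ~354. Lower it.

```bash
python3 -m handwheel '[[[0.004,0,0],[-0.8,-2,3],0],[[0,0,0],[0,0,7],0],[[0,0,0],[0,0,7],0],[[0,0,0],[0,0,7],0],[[0,0,0],[0,0,7],0],[[0,0,0],[0,0,6],0],[[0,0,0],[0,0,4],0],[[0,0,0],[0,0,2],0],[[0,0,0],[0,0,0],0],[[0,0,0],[0,0,0],0]]'
python3 -c "
from h import *
RD=Rot([0,0,-1],XC); err(np.array([538.5,143.3,70.5]),RD)"
```

```text
t: 12.13
ee_pos: [539.4, 143.7, 82.4]
orientation: [-2.274, 2.165, -0.003]
ft_force: [-0.2, 0.1, -1.1]
width: 54.6
t 12.13 pos [539.4 143.7  82.4] w 54.6 F [-0.2  0.1 -1.1] q [ 0.24  0.54  1.87 -0.    0.73  1.76]
 turn [-0.003  0.    -0.001] shift now [ 0.3  1.  11.9] shift after turn [ 0.3  1.  11.9]
```

```bash
python3 -m handwheel '[[[0,0,0],[0,1,2],0],[[0,0,0],[0,0,2],0],[[0,0,0],[0,0,2],0],[[0,0,0],[0,0,1.5],0],[[0,0,0],[0,0,1],0],[[0,0,0],[0,0,1],0],[[0,0,0],[0,0,0],0],[[0,0,0],[0,0,0],0],[[0,0,0],[0,0,0],0],[[0,0,0],[0,0,0],0]]'
python3 -c "
from h import *
RD=Rot([0,0,-1],XC); err(np.array([538.5,143.3,70.5]),RD)"
```

```text
t: 12.97
ee_pos: [539.3, 143.9, 73.1]
orientation: [-2.272, 2.163, -0.005]
ft_force: [-0.4, 0.3, -1.3]
width: 54.2
t 12.97 pos [539.3 143.9  73.1] w 54.2 F [-0.4  0.3 -1.3] q [ 0.24  0.55  1.87 -0.    0.71  1.76]
 turn [-0.005  0.001 -0.001] shift now [0.5 0.8 2.6] shift after turn [0.5 0.8 2.6]
```

```bash
python3 -m handwheel '[[[0,0,0],[0,0,1],0],[[0,0,0],[0,0,0],0],[[0,0,0],[0,0,1],0],[[0,0,0],[0,0,0],0],[[0,0,0],[0,0,1],0],[[0,0,0],[0,0,0],0],[[0,0,0],[0,0,0],0],[[0,0,0],[0,0,0],0],[[0,0,0],[0,0,0],0],[[0,0,0],[0,0,0],0]]'
python3 -c "
from h import *
RD=Rot([0,0,-1],XC); err(np.array([538.5,143.3,70.5]),RD)
im=snap('side','side5.png')
a=im['pixels'][:,:,::-1][190:270,220:320]
cv2.imwrite('pics/c5.png',cv2.resize(a,(750,600),interpolation=cv2.INTER_CUBIC))
"
```

```text
t: 13.8
ee_pos: [540.0, 144.0, 71.2]
orientation: [-2.271, 2.162, -0.006]
ft_force: [0.2, -0.4, -0.0]
width: 54.4
t 13.8 pos [540.  144.   71.2] w 54.4 F [ 0.2 -0.4 -0. ] q [ 0.24  0.56  1.87 -0.    0.71  1.76]
 turn [-0.007  0.001 -0.001] shift now [0.7 1.5 0.7] shift after turn [0.7 1.5 0.7]
```

View pics/c5.png

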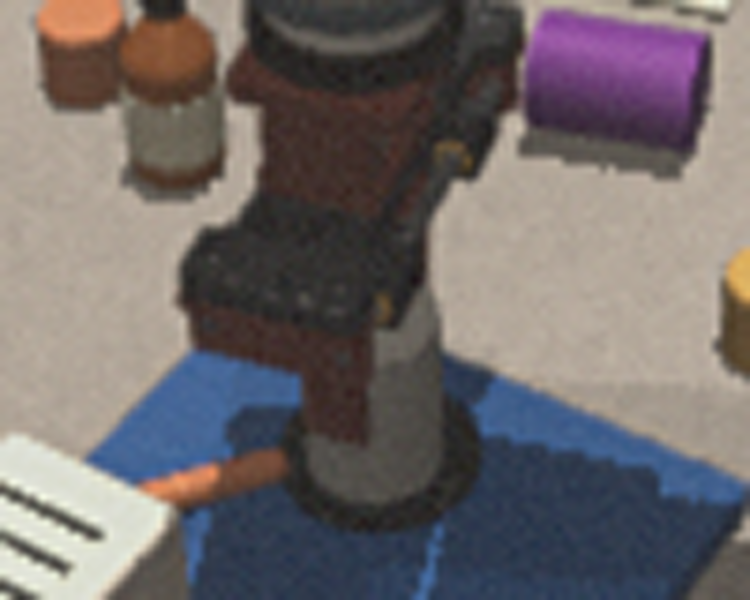

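```bash
python3 -m handwheel '[[[0,0,0],[0,0,1],0],[[0,0,0],[0,0,0],0],[[0,0,0],[0,0,0],0],[[0,0,0],[0,0,0],0],[[0,0,0],[0,0,0],0],[[0,0,0],[0,0,0],0],[[0,0,0],[0,0,0],0],[[0,0,0],[0,0,0],0],[[0,0,0],[0,0,0],0],[[0,0,0],[0,0,0],0]]'
python3 -c "
from h import *
RD=Rot([0,0,-1],XC); err(np.array([538.5,143.3,70.5]),RD)"
```

```text
t: 14.68
ee_pos: [540.5, 144.2, 71.0]
orientation: [-2.271, 2.162, -0.007]
ft_force: [0.0, -0.6, 0.1]
width: 54.0
t 14.68 pos [540.5 144.2  71. ] w 54.0 F [ 0.  -0.6  0.1] q [ 0.24  0.56  1.87 -0.    0.71  1.76]
 turn [-0.007  0.001 -0.001] shift now [0.8 2.  0.5] shift after turn [0.8 2.  0.5]
```

```bash
python3 -m handwheel '[[[0,0,0],[0,0,2],0],[[0,0,0],[0,0,2],0],[[0,0,0],[0,0,0],0],[[0,0,0],[0,0,0],0],[[0,0,0],[0,0,0],0],[[0,0,0],[0,0,0],0],[[0,0,0],[0,0,0],0],[[0,0,0],[0,0,0],0],[[0,0,0],[0,0,0],0],[[0,0,0],[0,0,0],0]]'
python3 -c "
from h import *
RD=Rot([0,0,-1],XC); err(np.array([538.5,143.3,70.5]),RD)"
```

```text
t: 15.52
ee_pos: [540.6, 144.2, 70.9]
orientation: [-2.271, 2.162, -0.007]
ft_force: [-0.8, -0.6, 3.6]
width: 54.5
t 15.52 pos [540.6 144.2  70.9] w 54.5 F [-0.8 -0.6  3.6] q [ 0.24  0.56  1.87 -0.    0.71  1.76]
 turn [-0.007  0.001 -0.001] shift now [0.8 2.2 0.4] shift after turn [0.8 2.2 0.4]
```

Contact is firm: 3.6 N upward with no further travel, at the expected height of 70.9 mm. Release and withdraw straight up.

```bash
python3 -m handwheel '[[[0,0,0],[0,0,0],1],[[0,0,0],[0,0,0],1],[[0,0,0],[0,0,0],1],[[0,0,0],[0,0,0],1],[[0,0,0],[0,0,0],1],[[0,0,0],[0,0,0],1],[[0,0,0],[0,0,0],1],[[0,0,0],[0,0,-4],1],[[0,0,0],[0,0,-8],1],[[0,0,0],[0,0,-10],1]]'
python3 -c "
from h import *
im=snap('side','side6.png')
a=im['pixels'][:,:,::-1][190:270,220:320]
cv2.imwrite('pics/c6.png',cv2.resize(a,(750,600),interpolation=cv2.INTER_CUBIC))
print([c2w(im,d['position']).round(1) for d in ctrl.spot_point(im,'cup_center')])
"
```

```text
t: 16.35
ee_pos: [539.4, 143.9, 92.5]
orientation: [-2.273, 2.164, -0.004]
ft_force: [0.5, 0.0, 0.2]
width: 87.8
[array([ 526.7, -102.2,   27.5]), array([ 595.8, -361.5,   28.4])]
```

View pics/c6.png

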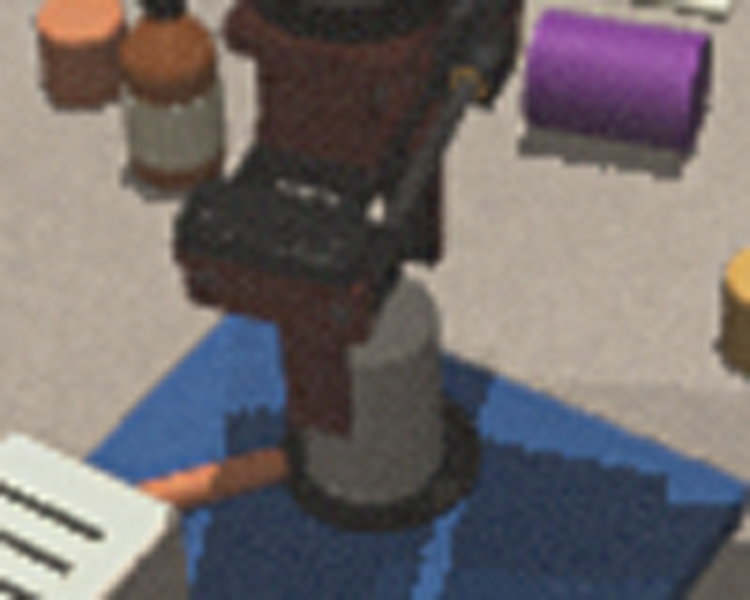

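The cup stands flat on the seat with the fingers clear. Rise and turn toward the handle.

```bash
python3 -m handwheel '[[[0,0,0],[0,0,-15],1],[[0,0,0],[0,0,-25],1],[[0,0,0],[0,0,-30],1],[[0,0,0],[0,0,-30],1],[[0,0,-0.12],[0,0,0],0.6],[[0,0,-0.12],[0,0,0],0.45],[[0,0,-0.12],[0,0,0],0.45],[[0,0,-0.12],[0,0,0],0.45],[[0,0,-0.12],[0,0,0],0.45],[[0,0,-0.12],[0,0,0],0.45]]'
python3 -c "
from h import *
RH=Rot([0,0,-1],[np.cos(YD),np.sin(YD),0]); err(np.array([536,311,160]),RH)"
```

```text
t: 17.28
ee_pos: [541.2, 144.4, 204.7]
orientation: [-2.899, 1.185, -0.022]
ft_force: [-0.4, -0.3, -0.1]
width: 51.4
t 17.28 pos [541.2 144.4 204.7] w 51.4 F [-0.4 -0.3 -0.1] q [ 0.24  0.35  1.81 -0.    0.96  1.02]
 turn [-0.011 -0.013 -0.608] shift now [-120.8 -114.7   45.2] shift after turn [ -33.  -163.4   44.7]
```

```bash
python3 -m handwheel '[[[0,0,-0.122],[0,0,0],0.45],[[0,0,-0.122],[0,0,0],0.45],[[0,0,-0.122],[0,0,0],0.45],[[0,0,-0.122],[0,0,0],0.45],[[-0.01,-0.012,-0.11],[0,0,0],0.45],[[0,0,0],[-5,-20,0],0.45],[[0,0,0],[-8,-35,0],0.45],[[0,0,0],[-8,-35,0],0.45],[[0,0,0],[-8,-35,5],0.45],[[0,0,0],[-5,-25,5],0.45]]'
python3 -c "
from h import *
RH=Rot([0,0,-1],[np.cos(YD),np.sin(YD),0]); err(np.array([536,311,160]),RH)"
```

```text
t: 18.12
ee_pos: [531.9, 298.3, 199.0]
orientation: [3.13, -0.252, 0.015]
ft_force: [0.5, -0.7, -0.1]
width: 39.4
t 18.12 pos [531.9 298.3 199. ] w 39.4 F [ 0.5 -0.7 -0.1] q [ 0.49  0.44  1.69 -0.01  1.01  0.66]
 turn [ 0.001 -0.009  0.007] shift now [  1.6 -13.2  39. ] shift after turn [  1.9 -13.2  39. ]
```

```bash
python3 -m handwheel '[[[0,-0.009,0.007],[1,-10,10],0.45],[[0,0,0],[0,-3,10],0.45],[[0,0,0],[0,0,5],0.45],[[0,0,0],[0,0,0],0.45],[[0,0,0],[0,0,0],0.45],[[0,0,0],[0,0,0],0.45],[[0,0,0],[0,0,0],0.45],[[0,0,0],[0,0,0],0.45],[[0,0,0],[0,0,0],0.45],[[0,0,0],[0,0,0],0.45]]'
python3 - <<'E'
from h import *
np.set_printoptions(precision=1,suppress=True)
RH=Rot([0,0,-1],[np.cos(YD),np.sin(YD),0]); err(np.array([536,311,160]),RH)
for n in ['wrist','side']:
    im=snap(n,n+'7.png')
    for q in ['slide_grip','pointer','mark','peg_seat','cup_center','dryer']:
        for d in ctrl.spot_point(im,q)[:3]:
            w=c2w(im,d['position']); print(n,q,round(d['score'],2),w,proj(im,w))
E
```

```text
t: 18.95
ee_pos: [534.7, 312.5, 174.3]
orientation: [-3.13, 0.261, -0.004]
ft_force: [0.4, 0.5, -0.4]
width: 39.2
t 18.95 pos [534.7 312.5 174.3] w 39.2 F [ 0.4  0.5 -0.4] q [ 0.5  0.5  1.7 -0.   1.   0.7]
 turn [-0. -0.  0.] shift now [ 1.5  1.3 14.3] shift after turn [ 1.6  1.3 14.3]
wrist pointer 0.83 [528.3 273.5  31.1] [280.1 236.1]
wrist mark 0.5 [493.3 270.4  20.4] [248.8 240.1]
wrist cup_center 0.73 [542.3 146.6  63. ] [313.1 355.7]
wrist cup_center 0.66 [548.7 228.1   0.8] [303.5 259.3]
wrist dryer 0.78 [549.5 229.8  -3.1] [303.8 256.4]
side slide_grip 0.71 [531.6 311.6  66.6] [244.9 283.5]
side pointer 0.91 [530.7 272.1  26.2] [253.  282.2]
side peg_seat 0.61 [532.6 140.6  21.2] [272.  249.9]
side cup_center 0.87 [ 598.2 -364.5   28.6] [308.3 155.9]
side cup_center 0.74 [527.  -98.9  29.1] [302.  200.1]
side cup_center 0.69 [539.9 148.7  60.8] [268.1 241.6]
side dryer 0.59 [552.5 228.9  -0.2] [253.3 274.6]
side dryer 0.27 [530.2 271.9  28.3] [253.2 281.7]
```

View pics/wrist7.png

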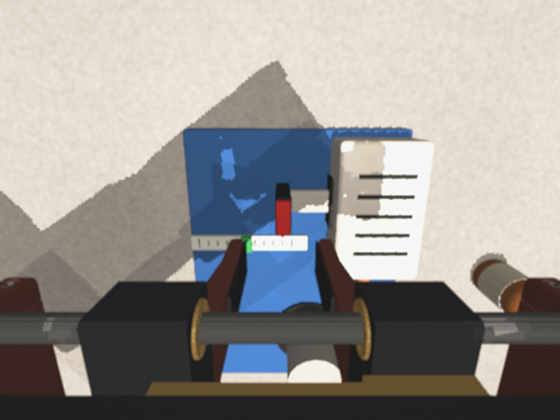

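View pics/side7.png

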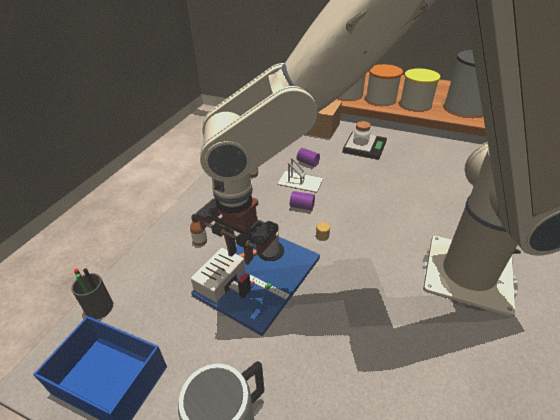

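The wrist view is aligned with the dryer: red paddle top at about (284,217), green clip at (249,245), cup at (313,356). I'll measure these precisely.

Run:
```python
from h import *
np.set_printoptions(precision=1,suppress=True)
c,s=np.cos(YD),np.sin(YD); A=np.array([[c,s],[-s,c]])
im=snap('wrist','wrist8.png'); g=im['pixels'].astype(int); r,gr,b=g[...,0],g[...,1],g[...,2]
cv2.imwrite('pics/c8.png',cv2.resize(im['pixels'][170:270,180:320,::-1],(784,560),interpolation=cv2.INTER_CUBIC))
def st(m,z,name):
    m=m.copy();m[:170]=0;m[275:]=0;m[:,:190]=0;m[:,330:]=0
    v,u=np.nonzero(m); print(name,len(u),u.min(),u.max(),v.min(),v.max())
    w=ray(im,(u.min()+u.max())/2,(v.min()+v.max())/2,z); print(w, 'dryer-axes',A@(w[:2]-[552,228]))
    return u,v
red=(r-gr>70)&(r-b>70)
st((gr-r>50)&(gr-b>40),28,'green'); 
m=red.copy(); m[236:]=0; st(m,88,'redtop')
o=ctrl.get_obs(); print(A@(o['ee_pos'][:2]-[552,228]))
```

```text
green 103 243 251 237 252
[491.5 269.2  28. ] dryer-axes [-66.5  30.5]
redtop 476 277 290 201 235
[537.2 311.8  88. ] dryer-axes [-28.6  80.1]
[-31.6  80.7]
```

View pics/c8.png

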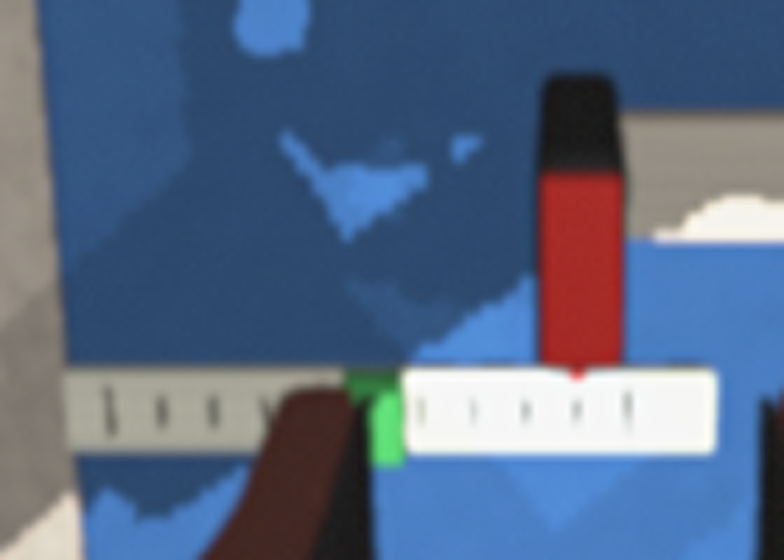

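```bash
python3 -m handwheel '[[[0,0,0],[2,1,0],0.45],[[0,0,0],[0,0,10],0.45],[[0,0,0],[0,0,18],0.45],[[0,0,0],[0,0,20],0.45],[[0,0,0],[0,0,20],0.45],[[0,0,0],[0,0,18],0.45],[[0,0,0],[0,0,14],0.45],[[0,0,0],[0,0,7],0.45],[[0,0,0],[0,0,0],0.45],[[0,0,0],[0,0,0],0.45]]'
python3 - <<'E'
from h import *
RH=Rot([0,0,-1],[np.cos(YD),np.sin(YD),0]); err(np.array([537,311.5,56]),RH)
im=snap('wrist','wrist9.png')
g=im
print(ray(g,283.2,237,30))
E
```

```text
t: 20.53
ee_pos: [537.2, 311.1, 59.0]
orientation: [-3.13, 0.261, -0.005]
ft_force: [0.6, 0.4, 0.6]
width: 39.4
t 20.53 pos [537.2 311.1  59. ] w 39.4 F [0.6 0.4 0.6] q [ 0.51  0.64  1.73 -0.    0.77  0.67]
 turn [-0.001 -0.003  0.002] shift now [-0.3 -0.3  3. ] shift after turn [-0.3 -0.3  3. ]
[540.16992289 316.05143326  30.        ]
```

View pics/wrist9.png

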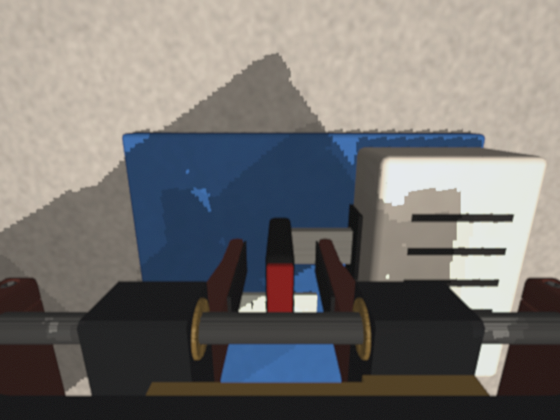

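The paddle (red top at (281,285)) is centred between the open fingers, and the rear finger clears the housing. Close.

```bash
python3 -m handwheel '[[[0,0,0],[0,0,3],0.45],[[0,0,0],[0,0,0],0],[[0,0,0],[0,0,0],0],[[0,0,0],[0,0,0],0],[[0,0,0],[0,0,0],0],[[0,0,0],[0,0,0],0],[[0,0,0],[0,0,0],0],[[0,0,0],[0,0,0],0],[[0,0,0],[0,0,0],0],[[0,0,0],[0,0,0],0]]'
python3 - <<'E'
from h import *
c,s=np.cos(YD),np.sin(YD); A=np.array([[c,s],[-s,c]])
o=ctrl.get_obs(); print(o['ee_pos'],o['ft_force'],o['width'],A@(o['ee_pos'][:2]-[552,228]))
im=snap('side','side10.png')
E
```

```text
t: 21.42
ee_pos: [536.9, 312.6, 59.3]
orientation: [-3.127, 0.263, -0.005]
ft_force: [0.5, 0.2, -1.4]
width: 13.9
[536.89799871 312.59266176  59.26326506] [ 0.46170663  0.23799116 -1.37096414] 13.901177969718226 [-29.03419287  80.87647687]
```

```bash
python3 -m handwheel '[[[0,0,0],[-4,0,0],0],[[0,0,0],[-6,0,0],0],[[0,0,0],[-6,0,0],0],[[0,0,0],[-6,0,0],0],[[0,0,0],[-6,0,0],0],[[0,0,0],[-5,0,0],0],[[0,0,0],[-3,0,0],0],[[0,0,0],[0,0,0],0],[[0,0,0],[0,0,0],0],[[0,0,0],[0,0,0],0]]'
cat > look.py <<'E'
from h import *
import sys
np.set_printoptions(precision=1,suppress=True)
c,s=np.cos(YD),np.sin(YD); A=np.array([[c,s],[-s,c]])
o=ctrl.get_obs(); print(o['t'],o['ee_pos'],o['ft_force'],o['width'],A@(o['ee_pos'][:2]-[552,228]))
im=snap('side','side%s.png'%sys.argv[1])
cv2.imwrite('pics/s%s.png'%sys.argv[1],cv2.resize(im['pixels'][250:310,220:300,::-1],(800,600),interpolation=cv2.INTER_CUBIC))
for q in ['pointer','mark']:
    for d in ctrl.spot_point(im,q)[:2]:
        w=c2w(im,d['position']); print(q,round(d['score'],2),w,proj(im,w),A@(w[:2]-[552,228]))
E
python3 look.py 11
```

```text
t: 22.3
ee_pos: [511.8, 316.9, 59.3]
orientation: [-3.123, 0.261, -0.039]
ft_force: [7.3, -1.1, -6.2]
width: 14.0
22.3 [511.8 316.9  59.3] [ 7.3 -1.1 -6.2] 14.043864470238049 [-54.5  80.9]
pointer 0.81 [507.5 271.4  27.7] [261.  284.3] [-51.1  35.3]
pointer 0.22 [538.8 147.   57.6] [268.7 242.1] [  0.6 -82. ]
```

View pics/s11.png

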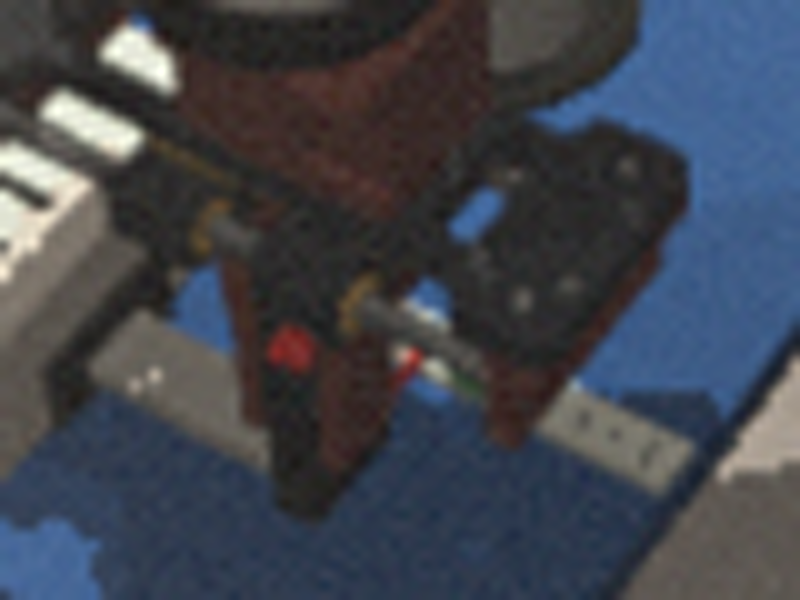

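```bash
python3 -m handwheel '[[[0,0,0],[-3,0,0],0],[[0,0,0],[-4,0,0],0],[[0,0,0],[-4,0,0],0],[[0,0,0],[-4,0,0],0],[[0,0,0],[-3,0,0],0],[[0,0,0],[-2,0,0],0],[[0,0,0],[-1,0,0],0],[[0,0,0],[0,0,0],0],[[0,0,0],[0,0,0],0],[[0,0,0],[0,0,0],0]]'
python3 look.py 12
```

```text
t: 23.28
ee_pos: [505.0, 318.0, 59.4]
orientation: [-3.118, 0.259, -0.077]
ft_force: [7.0, -2.3, -3.8]
width: 14.7
23.2833 [505.  318.   59.4] [ 7.  -2.3 -3.8] 14.722075359629086 [-61.4  80.9]
pointer 0.68 [499.3 275.5  24.9] [263.2 287.1] [-59.9  38.1]
```

View pics/s12.png

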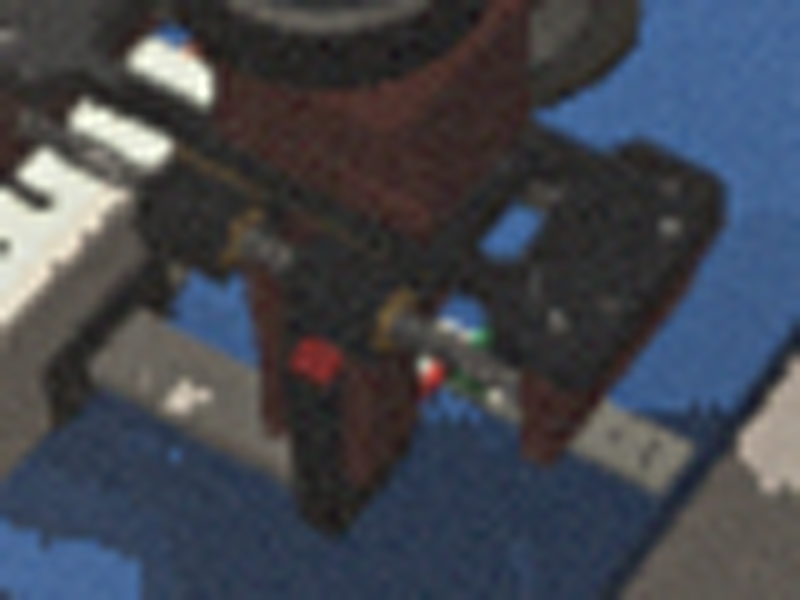

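Run:
```python
from h import *
np.set_printoptions(precision=1,suppress=True)
RH=Rot([0,0,-1],[np.cos(YD),np.sin(YD),0]); err(np.array([498,319,59]),RH)
c,s=np.cos(YD),np.sin(YD); A=np.array([[c,s],[-s,c]])
im=ctrl.get_image('side')
for f in ['side0.png','side6.png','side12.png']:
    g=cv2.imread('pics/'+f).astype(int); b,gr,r=g[...,0],g[...,1],g[...,2]
    for nm,m,z,v0,v1,u0,u1 in [('green',(gr-r>40)&(gr-b>25),25,270,300,250,290),('red',(r-gr>60)&(r-b>60),30,276,295,250,275)]:
        m=m.copy();k=np.zeros_like(m);k[v0:v1,u0:u1]=1;m&=k; v,u=np.nonzero(m)
        if len(u): w=ray(im,u.mean(),v.mean(),z); print(f,nm,len(u),u.min(),u.max(),v.min(),v.max(),u.mean(),v.mean(),A@(w[:2]-[552,228]))
w=ray(im,263.2,287.8,30);print(A@(w[:2]-[552,228]))
```

```text
t 23.43 pos [505.2 318.   59.5] w 14.4 F [ 8.7 -2.1 -7. ] q [ 0.6  0.6  1.8 -0.   0.7  0.7]
 turn [-0. -0.  0.] shift now [-7.3  0.2  0.1] shift after turn [-7.3  0.2  0.5]
side0.png green 27 265 271 283 288 268.0740740740741 285.4074074074074 [-68.   26.8]
side0.png red 6 251 253 281 284 252.0 282.5 [-28.6  44.3]
side6.png green 27 265 271 283 288 268.0740740740741 285.4074074074074 [-68.   26.8]
side6.png red 6 251 253 281 284 252.0 282.5 [-28.6  44.3]
side12.png green 1 268 268 283 283 268.0 283.0 [-63.4  20.2]
side12.png red 16 250 263 284 288 254.1875 285.9375 [-40.1  50.6]
[-63.7  43.2]
```

Run:
```python
from h import *
RH=Rot([0,0,-1],[np.cos(YD),np.sin(YD),0]); err(np.array([498,319,59]),RH)
print(ctrl.get_obs()['moment'])
```

```text
t 23.48 pos [505.2 318.   59.4] w 14.7 F [ 8.9 -2.3 -7.6] q [ 0.55  0.6   1.81 -0.03  0.68  0.74]
 turn [-0.016 -0.049  0.002] shift now [-7.3  0.2  0.1] shift after turn [-7.3  0.2  0.4]
[-0.40228919 -0.28565644 -0.01681488]
```

```bash
python3 -m handwheel '[[[-0.008,-0.02,0],[-3,0,0],0],[[-0.004,-0.015,0],[-3,0,0],0],[[0,-0.01,0],[-3,0,0],0],[[0,-0.01,0],[-3,0,0],0],[[0,-0.005,0],[-2,0,0],0],[[0,-0.005,0],[-1,0,0],0],[[0,-0.005,0],[-1,0,0],0],[[0,-0.005,0],[-1,0,0],0],[[0,-0.005,0],[-1,0,0],0],[[0,-0.005,0],[-1,0,0],0]]'
python3 look.py 13;python3 - <<'E'
from h import *
RH=Rot([0,0,-1],[np.cos(YD),np.sin(YD),0]); err(np.array([498,319,59]),RH)
E
```

```text
t: 24.32
ee_pos: [505.3, 317.9, 59.6]
orientation: [-3.118, 0.256, 0.004]
ft_force: [7.7, -2.5, -7.7]
width: 13.6
24.3167 [505.3 317.9  59.6] [ 7.7 -2.5 -7.7] 13.580609290582267 [-61.1  80.9]
pointer 0.7 [500.3 277.9  25.8] [262.4 287.4] [-59.3  40.6]
t 24.47 pos [505.5 317.9  59.6] w 13.8 F [ 9.5 -3.2 -8.8] q [0.54 0.62 1.79 0.02 0.73 0.69]
 turn [-0.013  0.003  0.004] shift now [-7.6  0.1  0.7] shift after turn [-7.6  0.1  0.6]
```

View pics/s13.png

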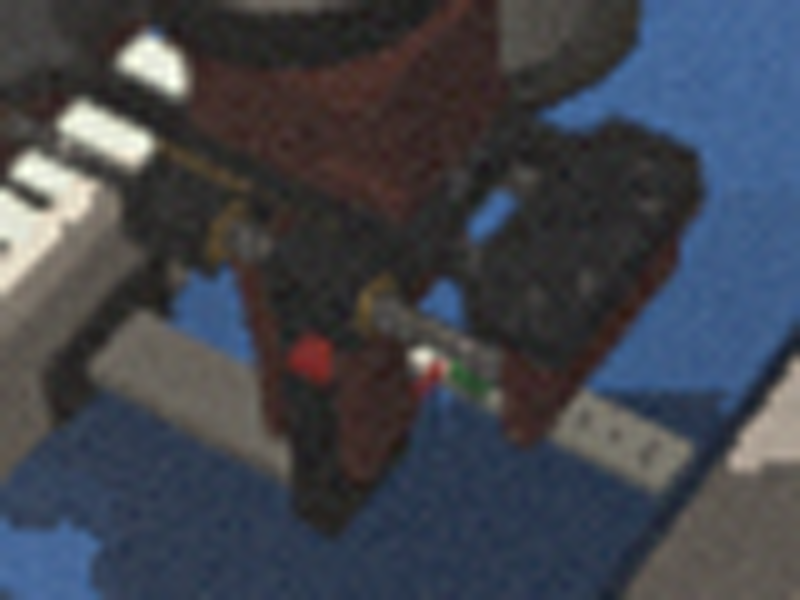

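```bash
python3 -m handwheel '[[[0,0,0],[-4,0,0],0],[[0,0,0],[-4,0,0],0],[[0,0,0],[-4,0,0],0],[[0,0,0],[-4,0,0],0],[[0,0,0],[-3,0,0],0],[[0,0,0],[-2,0,0],0],[[0,0,0],[-2,0,0],0],[[0,0,0],[-2,0,0],0],[[0,0,0],[-2,0,0],0],[[0,0,0],[-2,0,0],0]]'
python3 look.py 14;python3 - <<'E'
from h import *
RH=Rot([0,0,-1],[np.cos(YD),np.sin(YD),0]); err(np.array([498,319,59]),RH)
E
```

```text
t: 25.3
ee_pos: [495.1, 319.7, 59.7]
orientation: [-3.112, 0.255, -0.049]
ft_force: [10.4, -3.1, -7.5]
width: 14.6
25.3 [495.1 319.7  59.7] [10.4 -3.1 -7.5] 14.6124579876589 [-71.4  80.9]
pointer 0.84 [487.2 279.4  25.3] [266.7 289.4] [-72.5  39.9]
pointer 0.7 [768.1 -46.5  -0.4] [231.7 199.6] [ 258.9 -234.5]
t 25.45 pos [495.  319.7  59.7] w 14.6 F [ 8.9 -3.1 -7.4] q [ 0.56  0.6   1.82 -0.01  0.68  0.72]
 turn [-0.021 -0.029  0.005] shift now [3.1 0.2 0.8] shift after turn [3.1 0.2 0.7]
```

View pics/s14.png

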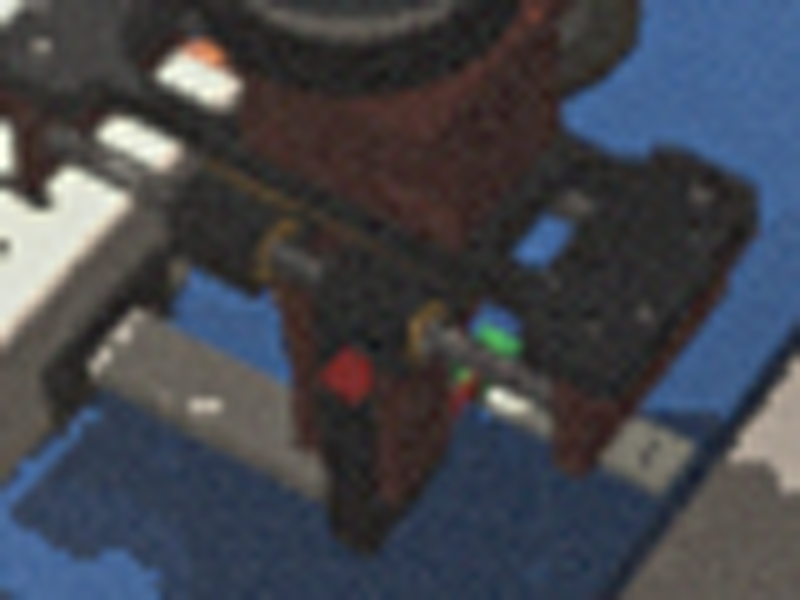

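Run:
```python
from h import *
np.set_printoptions(precision=2,suppress=True)
c,s=np.cos(YD),np.sin(YD); A=np.array([[c,s],[-s,c]])
im=ctrl.get_image('side')
for f,u0 in [('side0.png',250),('side13.png',259),('side14.png',263)]:
    g=cv2.imread('pics/'+f).astype(int); b,gr,r=g[...,0],g[...,1],g[...,2]
    m=(r-gr>45)&(r-b>45); k=np.zeros_like(m);k[278:295,u0:u0+8]=1;m&=k; v,u=np.nonzero(m)
    w=ray(im,u.mean(),v.mean(),30); print(f,list(zip(u,v)),A@(w[:2]-[552,228]))
for x in (-62,-68,-74):
  for y in (18,36): print(x,y,(proj(im,np.r_[A.T@[x,y]+[552,228],28])-[220,250])*10)
for x in (-68,-74): print('ptr',x,(proj(im,np.r_[A.T@[x,40]+[552,228],30])-[220,250])*10)
o=ctrl.get_obs();print(A@(o['ee_pos'][:2]-[552,228]))
```

```text
side0.png [(np.int64(253), np.int64(281)), (np.int64(252), np.int64(282)), (np.int64(253), np.int64(282)), (np.int64(251), np.int64(283)), (np.int64(252), np.int64(283)), (np.int64(251), np.int64(284))] [-28.55  44.35]
side13.png [(np.int64(263), np.int64(286)), (np.int64(263), np.int64(287)), (np.int64(262), np.int64(288))] [-61.09  41.78]
side14.png [(np.int64(266), np.int64(289)), (np.int64(265), np.int64(290))] [-71.95  44.61]
-62 18 [479.91 315.04]
-62 36 [442.18 361.2 ]
-68 18 [498.69 324.42]
-68 36 [461.08 370.8 ]
-74 18 [517.57 333.83]
-74 36 [480.08 380.44]
ptr -68 [452.29 376.47]
ptr -74 [471.33 386.17]
[-71.53  80.88]
```

```bash
python3 -m handwheel '[[[0,0,0],[1.5,0,0],0],[[0,0,0],[1,0,0],0],[[0,0,0],[0,0,0],0],[[0,0,0],[-1,0,0],0],[[0,0,0],[-1,0,0],0],[[0,0,0],[-1,0,0],0],[[0,0,0],[-1,0,0],0],[[0,0,0],[-1,0,0],0],[[0,0,0],[-1,0,0],0],[[0,0,0],[-1,0,0],0]]'
python3 look.py 15
```

```text
t: 26.33
ee_pos: [504.5, 318.0, 59.8]
orientation: [-3.108, 0.255, -0.083]
ft_force: [8.3, -1.6, -6.2]
width: 14.8
26.3333 [504.5 318.   59.8] [ 8.3 -1.6 -6.2] 14.801329794987817 [-61.9  80.8]
pointer 0.71 [496.8 276.5  23.6] [263.9 287.9] [-62.5  38.6]
```

```bash
python3 -m handwheel '[[[0,-0.008,0],[-3,0,0],0],[[0,-0.008,0],[-3,0,0],0],[[0,-0.008,0],[-3,0,0],0],[[0,-0.008,0],[-3,0,0],0],[[0,-0.008,0],[-2.5,0,0],0],[[0,-0.008,0],[-1.9,0,0],0],[[0,-0.008,0],[-1.9,0,0],0],[[0,-0.008,0],[-1.9,0,0],0],[[0,-0.008,0],[-1.9,0,0],0],[[0,-0.008,0],[-1.9,0,0],0]]'
python3 look.py 16;python3 - <<'E'
from h import *
RH=Rot([0,0,-1],[np.cos(YD),np.sin(YD),0]); err(np.array([498,319,59]),RH)
E
```

```text
t: 27.32
ee_pos: [498.2, 319.3, 59.9]
orientation: [-3.097, 0.251, -0.004]
ft_force: [8.9, -3.5, -8.8]
width: 13.9
27.3167 [498.2 319.3  59.9] [ 8.9 -3.5 -8.8] 13.8829684927005 [-68.3  81.1]
pointer 0.64 [491.9 275.2  27. ] [265.8 287.3] [-67.2  36.5]
mark 0.64 [ 439.4 -559.2   25.8] [360.5 140. ] [  20.6 -795. ]
mark 0.35 [533.4 141.4  21.7] [271.6 249.9] [ -3.8 -88.5]
t 27.47 pos [498.4 319.3  59.9] w 13.8 F [ 9.6 -3.6 -9.7] q [0.54 0.61 1.81 0.04 0.7  0.67]
 turn [-0.034 -0.     0.006] shift now [-0.3  0.4  0.9] shift after turn [-0.3  0.4  0.9]
```

View pics/s16.png

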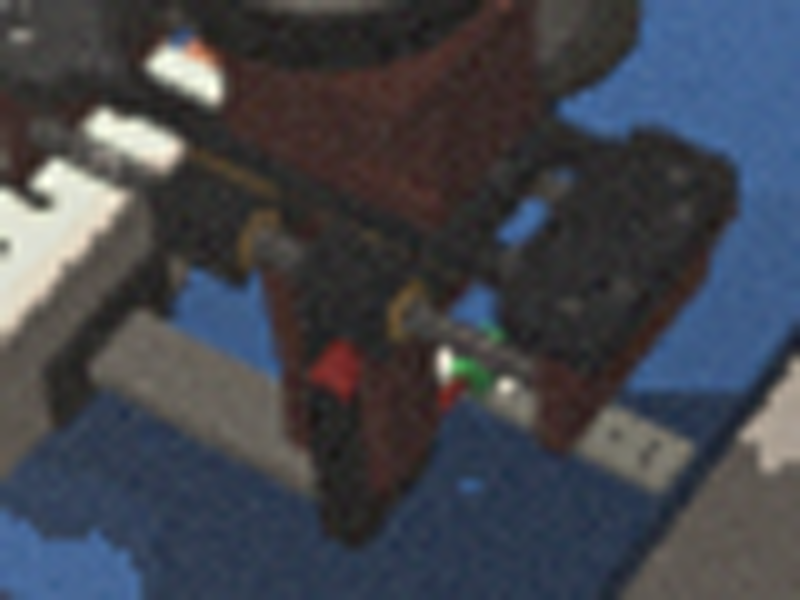

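Run:
```python
from h import *
np.set_printoptions(precision=2,suppress=True)
c,s=np.cos(YD),np.sin(YD); A=np.array([[c,s],[-s,c]])
im=snap('wrist','wrist17.png')
for q in ['pointer','mark','cup_center']:
    for d in ctrl.spot_point(im,q)[:2]:
        w=c2w(im,d['position']); print(q,round(d['score'],2),w,proj(im,w),A@(w[:2]-[552,228]))
im=snap('top','top17.png')
o=ctrl.get_obs();print(o['t'],A@(o['ee_pos'][:2]-[552,228]),o['ft_force'],o['qvel'])
a=cv2.imread('pics/wrist17.png');b=cv2.imread('pics/top17.png')
cv2.imwrite('pics/c17.png',cv2.hconcat([cv2.resize(a[200:380,180:400],(440,360)),cv2.resize(b[180:250,180:250],(360,360),interpolation=cv2.INTER_CUBIC)]))
```

```text
27.7167 [-68.15  81.07] [ 9.04 -2.69 -8.7 ] [-0. -0.  0. -0. -0.  0.]
```

View pics/c17.png

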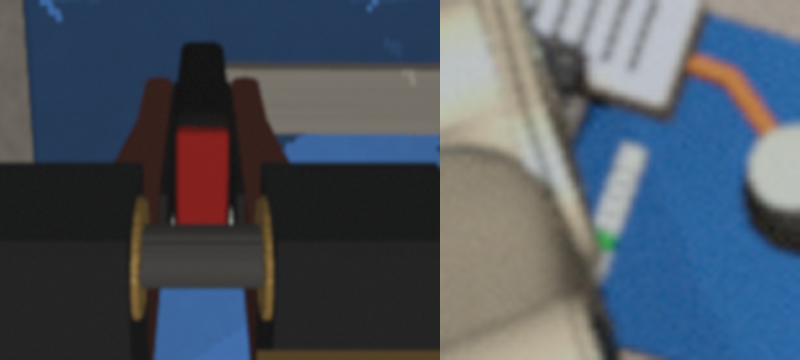

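Run:
```python
from h import *
np.set_printoptions(precision=2,suppress=True)
c,s=np.cos(YD),np.sin(YD); A=np.array([[c,s],[-s,c]])
M=[]
im=snap('side','side18.png')
g=im['pixels'].astype(int); r,gr,b=g[...,0],g[...,1],g[...,2]
m=(r-gr>40)&(r-b>40); k=np.zeros_like(m);k[284:296,262:270]=1;m&=k; v,u=np.nonzero(m)
w=ray(im,u.mean(),v.mean(),30); print(list(zip(u,v)),A@(w[:2]-[552,228]))
print([(round(d['score'],2),A@(c2w(im,d['position'])[:2]-[552,228])) for d in ctrl.spot_point(im,'cup_center')], )
print([(c2w(im,d['position'])) for d in ctrl.spot_point(im,'cup_center')], )
o=ctrl.get_obs();print(o['t'],A@(o['ee_pos'][:2]-[552,228]),o['ft_force'])
cv2.imwrite('pics/c18.png',cv2.resize(im['pixels'][220:300,220:320,::-1],(750,600),interpolation=cv2.INTER_CUBIC))
```

```text
[(np.int64(265), np.int64(288)), (np.int64(264), np.int64(289)), (np.int64(264), np.int64(290))] [-68.45  44.87]
[(0.51, array([  32.47, -328.56])), (0.43, array([  0.64, -82.86]))]
[array([ 529.07, -101.36,   26.23]), array([538.77, 146.2 ,  61.57])]
27.8667 [-68.1   81.08] [ 9.18 -2.87 -8.02]
```

View pics/c18.png

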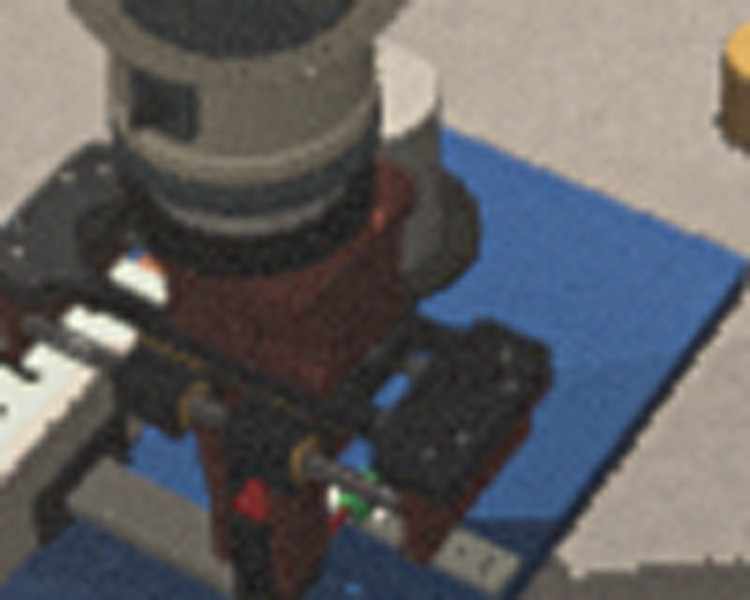

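In the same side view the pointer reads -68.5 mm along the slide and the clip -68.0. The arm is holding still, and the cup is upright on its seat, untouched. Hand in.

```bash
python3 -c "
from h import *
print(ctrl.close_job())
o=ctrl.get_obs();print(o['t'],o['ee_pos'],o['ft_force'],o['width'])"
```

```text
the job is handed in; nothing more can be done
None
the job is handed in; nothing more can be done
```

The job is handed in at about 27.9 s of the 51 s allowed. The cup is mouth down on the seat and let go, and the gripper is still holding the handle at the marker. No verdict was reported.

- **Cup:** I gripped the steel cup at its sides, turned it upright and lowered it over the peg. It met the seat with 3.6 N and no further travel, and I then let go and withdrew upward. Later views show it standing flat. The network put its centre at (539, 146, 62) mm, about 3 mm from the peg's axis, and its height agrees with the seated 59.5 mm to within 2 mm.
- **Handle:** I drew it out about 39 mm. The first settings missed: one stopped about 7 mm short, then one went about 4 mm too far, and backing off let the spring pull it short again. The last correction brought it to the marker.
- **Last checks:**
  - In one side view the pointer reads -68.5 mm along the slide and the clip -68.0 mm.
  - The arm stood still under about 9 N of spring pull, with the jaws at 13.8 mm on the 14 mm paddle.
- **Disagreements and gaps:**
  - The wrist view put the clip 1 to 2 mm nearer home than the side view, still well within the 6 mm tolerance.
  - At the end only the side camera could see the pointer: the arm hid it from the top camera and the gripper from the wrist camera.
  - I did not re-measure the bottles, tins, jar and pitcher at the end. Nothing in the moves came near them.

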